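# Hang the claw tray on the slotted display upright

### The job

On the shop counter, pick up the small steel tray that has two claws on its back, hook both claws into the two topmost slots of the slotted upright so that its back lies against the strip, and press it down until it clicks home in the catch, then let go. Be gentle: do not lean hard on the strip, and leave the other stock on the counter where it is.

Things in the scene. Friction and masses are not known exactly. Their poses are not given: they have to be found in the camera images.
- tray: Loose steel tray, 0.28-0.42 kg. Pan 110 deep (x) x 130 wide (y), rim 25 mm high; origin centre of its underside, z up. A handle plate 10 mm thick in y runs along x down its middle (x -53 to 51 mm) up to z 115 mm. Its back is a plate 54 wide, 115 mm high, rear face at x = +55 mm, with two claws pointing to +x, one above the other. (The caddy is alike but has no claws.)
- claw_top (a point): Upper claw: point in the tray's rear face, on the underside of the claw's neck (tray frame 55, 0, 100 mm); axes as the tray's. Each claw is 6 mm wide (y) and reaches 14.5 mm out: a neck 10 mm high, then, 5.5 mm out, a tongue down to 18.5 mm below this point with a round bead at its foot. Home: the neck rests on the slot's bottom edge.
- claw_low (a point): The same point of the lower, identical claw, 60 mm below claw_top.
- grip (a point): Point on the tray's handle plate good to grip across y from above (tray frame -20, 0, 97 mm): 75 mm in front of the rear face, 18 mm below the plate's top edge; axes as the tray's.
- upright: Fixed display upright, 295 mm high, base plate 150 x 160 x 12 mm: two grey posts 79 mm wide overall, a steel slotted strip 44 mm wide and 4 mm thick between them. Origin on the counter, in the plane of the strip's front face, midway between the posts; x points into the strip, away from the side where the tray hangs. The strip bends if the contact forces of tray on strip add up to over 45 N; 20 N at the hand is safe.
- slot_top (a point): Nominal middle of the bottom edge of the topmost of four slots, in the strip's front face (upright frame 0, 0, 235 mm; axes the same). Slots are 8.5 mm wide, 38 mm high, 60 mm apart. The strip is screwed in loosely: the real slots lie up to 8 mm to either side (y) and 4 mm up or down from here, differently each time; find them by feel or by eye.
- slot_2 (a point): The same nominal point of the second slot, 60 mm lower, off by the same amount. The claws enter level, neck undersides 18.5 to 28 mm above the real slot bottoms, until the tray's rear face meets the strip; then the tray goes down onto the slot bottoms, with 1.5 mm play fore and aft.
- catch (a joint): Spring roller behind the topmost slot, m: 0 = roller forward (rest); pushed back 1 to 4 mm by the upper claw's bead on its way down; clicks back to 0 when the tray is fully home (0 also if no claw touches it). The bead meets it 13 to 16 mm above home; passing it takes 4 to 12 N beyond the tray's weight, which alone does not do it.
- caddy: Bystander: loose steel tray of the same size and handle but with no claws and no high back.
- spray: Bystander: can 54 mm across, 150 mm high, origin under its centre.
- hammer: Bystander: hammer lying on the counter.
- driver: Bystander: screwdriver lying on the counter.
- tape: Bystander: roll 90 mm across, 45 mm high, origin under its centre.
Things that resemble listed ones, but are neither listed nor needed, are in the scene too. Leave any turquoise or yellow look-alike of the tray alone.

How it is judged:
By the outcome, as a careful person would: the job done as asked, in the order asked, and still so for the second after the job is handed in, with the robot touching nothing.
It also fails if it takes over 72 s, if anything falls off the work surface, if the arm or the gripper's body presses on something with over 40 N, if the wrist force passes 120 N, or if a joint passes its speed limit or range.

### The arm

A 6-joint arm with a two-finger parallel gripper is mounted at the origin on the work surface. World frame = base frame: x ahead of the robot, y to its left, z up, the work surface at z = 0. Lengths are in m, angles in rad, forces in N, time in s.
With the tool pointing down it reaches from about 0.375 to 0.925 m from the base axis. Payload 5.7 kg.
Tool frame: the origin (TCP) lies midway between the tips of the shut fingers; the grasp point (between the pads) lies 19 mm behind it; z points along the fingers, x is the direction in which the jaws open and shut, and the axes are right-handed (so a half turn about z gives the same grasp; the last joint's range is limited). The gripper opens to 88 mm and grips with 3 to 60 N. Pads are 20 mm wide; open, the fingers measure 115 mm over their backs; the gripper's body (75 mm by 178 mm) begins 61 mm behind the grasp point.
Start: joints at [-1.297, 0.359, 1.51, -0, 1.272, -0.115], TCP at [0.227, -0.555, 0.223] pointing down, gripper open.
Joint ranges: [-2.97, 2.97], [-1.01, 2.36], [0.21, 2.38], [-0.96, 4.11], [0.2, 2.71], [-2.98, 2.98]. Speed limits (rad/s): [2.39, 2.39, 3.14, 3.14, 3.14, 3.14].

### API

Orientations are given as a unit quaternion [x, y, z, w].
In Python, from bench import move_ptp, servo_line, goto_joints, move_gripper, sleep, inverse_kinematics, capture, PlanningError, close_job, spot_in, silhouettes, current_clock, current_joint_pos, current_qvel, current_joint_torque, current_position, current_orientation, current_force, current_torque, current_finger_gap gives the robot as it stands. Calls block until the motion is done:
- move_ptp(position, orientation): joint-space move of the TCP to a pose.
- servo_line(position, orientation=None, rate=0.15, contact_N=None): straight line of the TCP; orientation=None keeps the orientation; rate is the mean speed in m/s. With contact_N (N) it stops when the force on the tool has changed by that much, and returns True; else False.
- goto_joints(angles): joint-space move.
- move_gripper(opening): finger opening in m; the grip force is fixed at half the most; returns when the fingers have stopped.
- sleep(seconds).
- inverse_kinematics(position, orientation): joint angles nearest the present ones, or None.
- capture(name): name is "scene" or "top" or "wrist"; returns a dict with "image" (400x640x3 uint8, blue, green, red), "range_z" (400x640 float32, m along the optical axis (not along the pixel's ray), 0 where there is no reading), "intrinsics" (3x3 intrinsics, pixels), "R" (3x3) and "t" (3): a world point X has camera coordinates R X + t. Camera axes: x right, y down, z forward; pixel columns grow to the right and rows downward; lengths in m; the calibration is good to about 2 mm. A picture is of the moment at which its call begins.
A pose or a line that the arm cannot do raises PlanningError and nothing moves.
- close_job(): hands the job in, once; it reports no verdict.
Trained networks look in the newest picture that a camera, given by its name, has taken for a name from the list of things; names that differ only in an ending like _2 or _b are one class to them, and where a whole thing is asked for, a point or a joint stands for the part that bears it (a point fixed in the world has none). Each returns a list of dicts, best first, with "conf" (0 to 1); they miss things now and then, are a little off and sometimes report something else, mostly with a low value. They report only what shows in the picture. A call takes as long as a camera call. They do not tell look-alikes from the thing itself.
- spot_in(camera, query): "xy" ([column, row] in pixels, amid what is visible of it).
- silhouettes(camera, query): "region" (400x640 bool, what is visible of it) and "xy" ([column, row] in pixels, amid what is visible of it).
Readings, each from a call of its own:
- current_clock(): time.
- current_joint_pos(): joint angles.
- current_qvel(): joint speeds.
- current_joint_torque(): joint torques, N m.
- current_position(): TCP position.
- current_orientation(): TCP orientation.
- current_force(): force on the tool from outside, world axes, zero at the start.
- current_torque(): the same for the moment, N m.
- current_finger_gap(): finger opening in m.
Only numpy, scipy, OpenCV 4.12 (cv2) and the standard library are available. Lean on these libraries where they do the work, as an engineer would, in place of code of your own. Each camera call takes 0.05 s, during which the arm holds its last target. There are 200 camera calls.

## Working session

There is one attempt and no reset: what is moved stays moved. The work goes in short steps, each a Python script; the robot and the scene stay as the last script left them, time stands still between calls to the robot, and variables do not carry over. Pictures are saved under pics/ and viewed, about 8 in all and at most 12, crops included, and the job is handed in when it is done.

```bash
mkdir -p pics; ls; cat > h.py <<'E'
import numpy as np, cv2
from bench import *
def cloud(c):
    z=c["range_z"]; K=c["intrinsics"]; v,u=np.indices(z.shape)
    P=np.stack([(u-K[0,2])/K[0,0]*z,(v-K[1,2])/K[1,1]*z,z],-1)
    W=(P-c["t"])@c["R"]   # R^T (P-t)
    W[z<=0]=np.nan
    return W
E
python3 - <<'E'
from h import *
ims=[]
for n in("scene","top"):
    c=capture(n); cv2.imwrite(f"pics/{n}0.png",c["image"]); np.savez(f"{n}0.npz",**c)
    W=cloud(c); print(n,"cam at",-c["R"].T@c["t"])
    for q in("tray","upright","caddy","spray","hammer","driver","tape"):
        for d in silhouettes(n,q)[:4]:
            P=W[d["region"]]; P=P[np.isfinite(P[:,0])]
            print(q,round(d["conf"],2),np.round(d["xy"]),np.round(np.median(P,0),3) if len(P) else None, np.round(np.percentile(P,[2,98],axis=0),3).tolist() if len(P) else '')
print(current_clock())
E
```

```text
pics
scene cam at [1.00617349 0.8152849  1.34968742]
tray 0.97 [439. 272.] [0.253 0.425 0.008] [[0.192, 0.357, -0.001], [0.327, 0.493, 0.117]]
tray 0.91 [329. 346.] [0.679 0.418 0.016] [[0.597, 0.349, -0.001], [0.737, 0.482, 0.117]]
tray 0.58 [361. 288.] [0.485 0.325 0.025] [[0.43, 0.251, 0.0], [0.541, 0.386, 0.118]]
upright 0.94 [236. 244.] [ 0.707 -0.033  0.017] [[0.648, -0.127, 0.002], [0.809, 0.043, 0.297]]
caddy 0.67 [260. 163.] [ 0.475 -0.296  0.025] [[0.414, -0.368, -0.0], [0.527, -0.234, 0.117]]
caddy 0.66 [230. 243.] [ 0.708 -0.032  0.017] [[0.663, -0.11, 0.007], [0.81, 0.044, 0.297]]
spray 0.97 [294. 297.] [0.684 0.256 0.116] [[0.643, 0.221, 0.0], [0.703, 0.269, 0.155]]
hammer 0.75 [323. 221.] [0.434 0.05  0.025] [[0.396, -0.123, 0.012], [0.471, 0.115, 0.032]]
driver 0.57 [281. 211.] [ 0.516 -0.062  0.024] [[0.503, -0.11, 0.012], [0.527, -0.015, 0.031]]
tape 0.58 [217. 192.] [ 0.676 -0.254  0.034] [[0.645, -0.289, 0.0], [0.695, -0.209, 0.054]]
tape 0.49 [293. 293.] [0.684 0.257 0.121] [[0.656, 0.221, 0.011], [0.703, 0.269, 0.155]]
top cam at [0.15166682 0.04017049 1.76752427]
tray 0.77 [241. 204.] [0.477 0.303 0.008] [[0.413, 0.243, -0.005], [0.54, 0.38, 0.118]]
tray 0.77 [215. 149.] [0.66  0.41  0.014] [[0.6, 0.35, -0.005], [0.739, 0.48, 0.118]]
tray 0.56 [210. 265.] [0.263 0.415 0.007] [[0.202, 0.357, -0.005], [0.326, 0.492, 0.118]]
upright 0.66 [346. 131.] [ 0.691 -0.034  0.017] [[0.66, -0.119, 0.003], [0.817, 0.038, 0.298]]
caddy 0.69 [414. 201.] [ 0.477 -0.297  0.007] [[0.416, -0.367, -0.005], [0.53, -0.238, 0.119]]
spray 0.65 [263. 142.] [0.664 0.233 0.135] [[0.65, 0.212, -0.002], [0.71, 0.26, 0.157]]
hammer 0.59 [323. 216.] [0.43  0.009 0.024] [[0.393, -0.136, 0.003], [0.465, 0.106, 0.033]]
driver 0.61 [346. 190.] [ 0.512 -0.058  0.023] [[0.502, -0.114, 0.01], [0.524, 0.068, 0.034]]
tape 0.63 [403. 145.] [ 0.652 -0.252  0.04 ] [[0.607, -0.296, -0.004], [0.693, -0.209, 0.052]]
0.8
```

View pics/scene0.png

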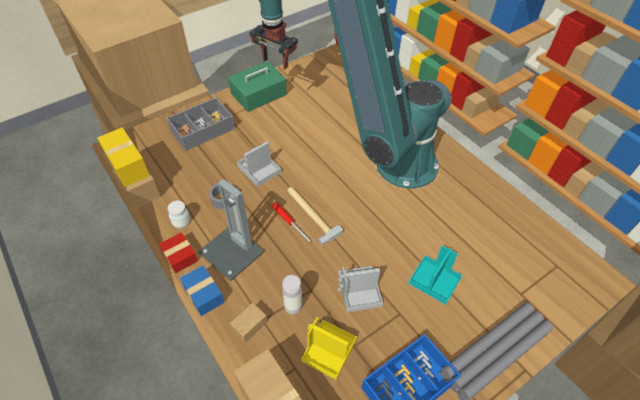

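```bash
python3 - <<'E'
from h import *
a=cv2.imread("pics/scene0.png")[210:400,270:500]; cv2.imwrite("pics/crop1.png",cv2.resize(a,None,fx=3,fy=3,interpolation=cv2.INTER_CUBIC))
# handle plates: points z 0.10..0.125 near each tray
for n in("scene","top"):
    W=cloud(dict(np.load(f"{n}0.npz")))
    for name,(x,y) in dict(A=(.26,.425),B=(.67,.415),C=(.482,.315),cad=(.475,-.3),).items():
        m=(abs(W[...,0]-x)<.085)&(abs(W[...,1]-y)<.085)&(W[...,2]>.107)&(W[...,2]<.13)
        P=W[m][:,:2]; (cx,cy),s,a=cv2.minAreaRect(P.astype(np.float32)*1000); print(n,name,len(P),np.round([cx,cy]),np.round(s),round(a,1),np.round(np.median(W[m],0),3))
    m=(abs(W[...,0]-.74)<.12)&(abs(W[...,1]+.035)<.1)&(W[...,2]>.288)
    P=W[m][:,:2]; print(n,"up",len(P),cv2.minAreaRect(P.astype(np.float32)*1000))
    m=(abs(W[...,0]-.74)<.12)&(abs(W[...,1]+.035)<.12)&(W[...,2]>.008)&(W[...,2]<.022)
    P=W[m][:,:2]; print(n,"base",len(P),cv2.minAreaRect(P.astype(np.float32)*1000))
E
```

```text
scene A 166 [258. 413.] [120.  53.] 8.4 [0.241 0.422 0.115]
scene B 226 [662. 404.] [ 54. 114.] 39.2 [0.672 0.406 0.115]
scene C 189 [479. 303.] [ 53. 113.] 76.9 [0.49  0.311 0.116]
scene cad 98 [ 468. -300.] [106.  18.] 3.2 [ 0.468 -0.299  0.114]
scene up 181 ((690.1699829101562, -48.25252151489258), (24.968978881835938, 83.70772552490234), 13.808677673339844)
scene base 1605 ((744.5942993164062, -36.423309326171875), (226.6005401611328, 235.4949951171875), 84.47579193115234)
top A 138 [258. 411.] [114.  49.] 8.3 [0.253 0.419 0.114]
top B 130 [661. 402.] [ 55. 111.] 38.7 [0.67  0.406 0.114]
top C 122 [487. 315.] [ 50. 115.] 54.6 [0.488 0.307 0.114]
top cad 106 [ 471. -303.] [103.  12.] 4.5 [ 0.469 -0.303  0.115]
top up 179 ((689.92236328125, -50.144142150878906), (28.25292205810547, 78.84232330322266), 11.82342529296875)
top base 990 ((738.8517456054688, -34.843971252441406), (239.92788696289062, 236.9042205810547), 89.910400390625)
```

```bash
python3 - <<'E'
from h import *
s=cv2.imread("pics/scene0.png"); t=cv2.imread("pics/top0.png")
r=lambda a:cv2.resize(a,(400,400),interpolation=cv2.INTER_CUBIC)
cv2.imwrite("pics/crop1.png",np.hstack([np.vstack([r(s[250:330,320:400])]),r(s[165:285,185:305])]))
W=cloud(dict(np.load("scene0.npz"))); W2=cloud(dict(np.load("top0.npz")))
for n,W in(("s",W),("t",W2)):
    for lo,hi in((.008,.02),(.05,.1),(.1,.15),(.15,.2),(.2,.25),(.25,.285),(.288,.3)):
        m=(abs(W[...,0]-.74)<.1)&(abs(W[...,1]+.035)<.11)&(W[...,2]>lo)&(W[...,2]<hi); P=W[m]
        if len(P)>5:print(n,lo,len(P),np.round(cv2.minAreaRect(P[:,:2].astype(np.float32)*1000)[0]),np.round(cv2.minAreaRect(P[:,:2].astype(np.float32)*1000)[1:][0]),cv2.minAreaRect(P[:,:2].astype(np.float32)*1000)[2], np.round(P.min(0),3),np.round(P.max(0),3))
# tray C: handle + back lines
for n,W in(("s",cloud(dict(np.load("scene0.npz")))),("t",W2)):
    m=(abs(W[...,0]-.485)<.09)&(abs(W[...,1]-.31)<.09)&(W[...,2]>.107)&(W[...,2]<.13)
    P=W[m]; print(n); print(np.round(P[::6,:2]*1000).astype(int).tolist())
E
```

```text
s 0.008 1553 [732. -38.] [176. 215.] 9.023585319519043 [ 0.646 -0.139  0.008] [0.833 0.072 0.02 ]
s 0.05 182 [689. -47.] [27. 81.] 13.457337379455566 [ 0.67  -0.084  0.05 ] [ 0.71  -0.005  0.1  ]
s 0.1 185 [689. -46.] [26. 84.] 12.83438777923584 [ 0.67  -0.085  0.101] [ 0.71  -0.004  0.149]
s 0.15 174 [689. -47.] [27. 84.] 13.868683815002441 [ 0.669 -0.085  0.15 ] [ 0.71  -0.004  0.2  ]
s 0.2 244 [694. -48.] [34. 86.] 12.696797370910645 [ 0.67  -0.089  0.2  ] [ 0.713 -0.005  0.25 ]
s 0.25 107 [688. -48.] [28. 83.] 13.235516548156738 [ 0.67  -0.085  0.25 ] [ 0.709 -0.006  0.285]
s 0.288 170 [690. -48.] [25. 84.] 13.808677673339844 [ 0.672 -0.091  0.288] [ 0.708 -0.005  0.3  ]
t 0.008 859 [741. -35.] [219. 196.] 89.35295104980469 [ 0.642 -0.144  0.008] [0.839 0.074 0.02 ]
t 0.05 90 [756. -68.] [166. 117.] 0.46925345063209534 [ 0.673 -0.126  0.051] [ 0.84  -0.008  0.1  ]
t 0.1 97 [684. -50.] [22. 82.] 3.1384029388427734 [ 0.671 -0.09   0.1  ] [ 0.697 -0.009  0.15 ]
t 0.15 107 [684. -51.] [21. 80.] 8.26668930053711 [ 0.67  -0.09   0.151] [ 0.7  -0.01  0.2 ]
t 0.2 124 [690. -50.] [29. 80.
[... 199 characters left out ...]
.82342529296875 [ 0.675 -0.089  0.288] [ 0.71 -0.01  0.3 ]
s
[[513, 268], [437, 330], [459, 319], [443, 328], [521, 279], [465, 313], [455, 328], [438, 335], [493, 304], [476, 313], [463, 324], [446, 332], [523, 286], [505, 301], [487, 308], [475, 320], [456, 326], [520, 293], [503, 300], [490, 311], [473, 319], [526, 290], [512, 302], [497, 310], [479, 318], [527, 288], [515, 301], [499, 309], [526, 300], [528, 302], [533, 305], [535, 317]]
t
[[536, 311], [533, 285], [526, 295], [522, 281], [519, 278], [516, 288], [511, 293], [506, 301], [503, 295], [495, 300], [487, 306], [483, 311], [475, 317], [469, 320], [465, 312], [458, 316], [451, 325], [450, 321], [442, 326], [436, 333], [429, 332]]
```

View pics/crop1.png

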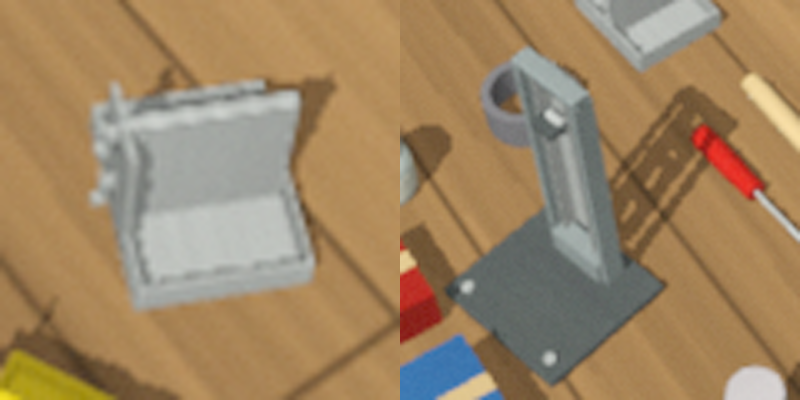

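The counterparts are: grey tray with claws at (361,288), which is my choice; turquoise look-alike (439,272); yellow look-alike (329,346); and the clawless caddy (260,163). The crop shows claws on the grey one at the left edge. The upright's catch is on the far side, so its front faces the robot.

```bash
cat >> h.py <<'E'
from scipy.spatial.transform import Rotation as Rot
def down(yaw):  # tool z down, tool x along world direction yaw
    x=np.array([np.cos(yaw),np.sin(yaw),0]); z=np.array([0,0,-1.]); return Rot.from_matrix(np.c_[x,np.cross(z,x),z]).as_quat()
def aim(zdir,xdir):
    z=np.array(zdir,float); z/=np.linalg.norm(z); x=np.array(xdir,float); x-=z*(x@z); x/=np.linalg.norm(x)
    return Rot.from_matrix(np.c_[x,np.cross(z,x),z]).as_quat()
E
python3 - <<'E'
from h import *
c=capture("wrist"); Rt=Rot.from_quat(current_orientation()).as_matrix(); p=np.array(current_position())
cc=-c["R"].T@c["t"]; print("cam in tool",Rt.T@(cc-p),"\naxes in tool\n",(c["R"]@Rt).round(3)); print(c["intrinsics"])
print(Rt.round(3))
f=np.array([np.cos(.22),np.sin(.22),0])
for el in (60,50,40,30,20):
  e=np.radians(el)
  for s in(1,-1):
    q=aim(f*np.cos(e)-[0,0,np.sin(e)],s*np.array([-f[1],f[0],0]))
    Rq=Rot.from_quat(q).as_matrix()
    cam=np.array([.675,-.048,.215])-Rq[:,2]*.28   # want camera ray through slots
    tcp=cam-Rq@(Rt.T@(cc-p))
    j=inverse_kinematics(tcp,q); print(el,s,tcp.round(3),None if j is None else np.round(j,2))
E
```

```text
cam in tool [ 0.00053788 -0.07886287 -0.16168624] 
axes in tool
 [[ 1.    -0.    -0.   ]
 [ 0.     0.957 -0.29 ]
 [ 0.     0.29   0.957]]
[[314.59566236   0.         316.3108701 ]
 [  0.         314.59566236 194.50863481]
 [  0.           0.           1.        ]]
[[ 0.379 -0.925 -0.   ]
 [-0.925 -0.379  0.   ]
 [-0.     0.    -1.   ]]
60 1 [ 0.684 -0.047  0.357] [-0.31  0.15  1.59  0.31  0.96 -2.23]
60 -1 [ 0.551 -0.075  0.278] [-0.49  0.03  1.93  0.46  0.82  0.6 ]
50 1 [ 0.66  -0.052  0.356] [-0.41  0.07  1.78  0.57  0.78 -2.5 ]
50 -1 [ 0.542 -0.077  0.255] [-0.62  0.03  2.11  0.86  0.68  0.13]
40 1 [ 0.636 -0.057  0.351] [-0.52  0.03  1.97  0.97  0.67 -2.95]
40 -1 [ 0.537 -0.078  0.231] [-0.75  0.12  2.29  1.4   0.7  -0.53]
30 1 [ 0.614 -0.062  0.342] [-0.65  0.04  2.15  1.45  0.73  2.77]
30 -1 [ 0.536 -0.078  0.206] None
20 1 [ 0.593 -0.067  0.33 ] [-0.78  0.16  2.32  1.8   0.95  2.27]
20 -1 [ 0.54  -0.078  0.181] None
```

```bash
python3 - <<'E'
from h import *
f=np.array([np.cos(.22),np.sin(.22),0]); l=np.array([-f[1],f[0],0])
off=np.array([0,-.0789,-.1617]); ax=np.array([0,.29,.957])
for el,d in((50,.3),(55,.3),(60,.3),(50,.25)):
    e=np.radians(el); q=aim(f*np.cos(e)-[0,0,np.sin(e)],l); Rq=Rot.from_quat(q).as_matrix()
    cam=np.array([.675,-.048,.205])-Rq@ax*d; tcp=cam-Rq@off; j=inverse_kinematics(tcp,q); print(el,d,cam.round(3),tcp.round(3),None if j is None else np.round(j,2))
    if j is not None: break
move_ptp([.4,-.3,.4],current_orientation())
move_ptp(tcp,q)
c=capture("wrist"); np.savez("w1.npz",**c); cv2.imwrite("pics/w1.png",c["image"]); print(current_clock(),current_position())
W=cloud(c); z=c["range_z"]; print(np.isfinite(W[...,0]).mean(), W[::40,::64].round(2).tolist() and '')
E
```

```text
50 0.3 [ 0.43  -0.103  0.369] [ 0.59  -0.067  0.296] [-0.52  0.04  1.98  0.73  0.71 -2.78]
4.9083 [ 0.59042508 -0.06717387  0.2959964 ]
0.99596875
```

View pics/w1.png

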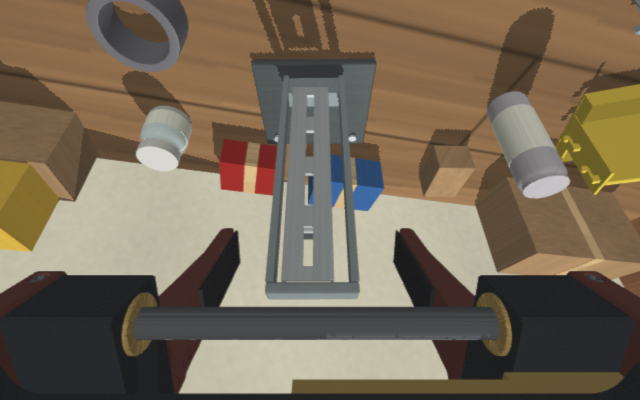

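The picture (upside-down) shows the strip front between the posts, with slots at about (308,245), (308,170), (309,130) and (309,100).

```bash
python3 - <<'E'
from h import *
c=dict(np.load("w1.npz")); W=cloud(c)
v,u=np.indices(W.shape[:2])
# strip plane fit
m=(u>288)&(u<330)&(v>110)&(v<275)&(W[...,2]>.06)&(W[...,2]<.285)&(abs(W[...,0]-.68)<.05)
P=W[m]
for i in range(6):
    A=np.c_[P[:,1],P[:,2],np.ones(len(P))]; s=np.linalg.lstsq(A,P[:,0],rcond=None)[0]; r=P[:,0]-A@s; P=P[abs(r)<max(.0025,2*r.std())]
print("plane x=a y+b z+c",s,len(P),r.std(),"yaw",np.arctan(-s[0]))
# posts: front-most points
m=(v>90)&(v<290)&(u>260)&(u<365)&(W[...,2]>.05)&(W[...,2]<.29)&(W[...,0]>.63)&(W[...,0]<.73)
yaw=np.arctan(-s[0]); f=np.array([np.cos(yaw),np.sin(yaw)]); l=np.array([-f[1],f[0]])
Q=W[m]; X=Q[:,:2]@f; Y=Q[:,:2]@l; Z=Q[:,2]
print("strip X",np.median(P[:,:2]@f))
for lo in np.arange(.06,.29,.03):
    k=(Z>lo)&(Z<lo+.03); print(round(lo,2),k.sum(),"Y",np.percentile(Y[k],[0,1,99,100]).round(4))
h,xe=np.histogram(X,np.arange(.61,.72,.002)); print([(round(a,3),n) for a,n in zip(xe,h) if n>20])
# yaw from post outer edges: fit line of front post faces
# rectify the strip plane: orthographic texture 0.25 mm/px
X0=np.median(P[:,:2]@f); Yc=(Y.min()+Y.max())/2; print("Yc",Yc)
yy=np.arange(.05,-.05,-.00025); zz=np.arange(.30,.05,-.00025)
G=np.stack(np.meshgrid(yy+Yc,zz),-1)
X3=np.stack([X0*f[0]+G[...,0]*l[0],X0*f[1]+G[...,0]*l[1],G[...,1]],-1)
C=X3@c["R"].T+c["t"]; K=c["intrinsics"]; pu=(C[...,0]/C[...,2]*K[0,0]+K[0,2]).astype(np.float32); pv=(C[...,1]/C[...,2]*K[1,1]+K[1,2]).astype(np.float32)
img=cv2.remap(c["image"],pu,pv,cv2.INTER_LINEAR)
d=cv2.remap(c["range_z"],pu,pv,cv2.INTER_NEAREST)-C[...,2]
dm=(np.clip(d*4000+100,0,255)).astype(np.uint8); out=np.hstack([img,cv2.cvtColor(dm,cv2.COLOR_GRAY2BGR)])
for k in range(0,1000,80): cv2.putText(out,f"{zz[k]*1000:.0f}",(0,k+5),0,.4,(0,0,255),1)
cv2.imwrite("pics/rect.png",out[:600])
hole=(d>.006)
n,lab,st,ce=cv2.connectedComponentsWithStats(hole.astype(np.uint8))
for a,b in zip(st[1:],ce[1:]):
    if a[4]>1500: print("hole Y",(yy[a[0]]*1000).round(1),(yy[min(a[0]+a[2],399)]*1000).round(1),"Z",(zz[a[1]]*1000).round(1),(zz[min(a[1]+a[3],999)]*1000).round(1),a[4], "w(mm)",a[2]/4,"h",a[3]/4)
E
```

```text
plane x=a y+b z+c [-2.32922000e-01  6.47175165e-04  6.66529355e-01] 5751 0.0006195458122592643 yaw 0.2288418033612925
strip X 0.649267527939475
0.06 781 Y [-0.244  -0.2434 -0.1656 -0.1651]
0.09 1022 Y [-0.2438 -0.2431 -0.1653 -0.1648]
0.12 1017 Y [-0.2438 -0.2433 -0.1656 -0.1649]
0.15 1355 Y [-0.2438 -0.2431 -0.1655 -0.1648]
0.18 1395 Y [-0.244  -0.2433 -0.1656 -0.1648]
0.21 1961 Y [-0.2439 -0.2432 -0.1656 -0.1649]
0.24 1959 Y [-0.244  -0.2434 -0.1656 -0.1649]
0.27 1899 Y [-0.2441 -0.2432 -0.1657 -0.1649]
[(np.float64(0.646), np.int64(127)), (np.float64(0.648), np.int64(6394)), (np.float64(0.65), np.int64(919)), (np.float64(0.652), np.int64(2403)), (np.float64(0.654), np.int64(790)), (np.float64(0.656), np.int64(228)), (np.float64(0.658), np.int64(85)), (np.float64(0.66), np.int64(101)), (np.float64(0.662), np.int64(107)), (np.float64(0.664), np.int64(92)), (np.float64(0.666), np.int64(85)), (np.float64(0.668), np.int64(80)), (np.float64(0.67), np.int64(80)), (np.float64(0.672), np.int64(95)), (np.float64(0.674), np.int64(49))]
Yc -0.20446425518893682
hole Y 50.0 -49.8 Z 300.0 50.3 181678 w(mm) 100.0 h 250.0
hole Y 0.2 -8.3 Z 273.0 237.0 4675 w(mm) 8.5 h 36.0
hole Y 0.7 -8.3 Z 212.8 178.3 4693 w(mm) 9.0 h 34.5
hole Y 0.5 -8.5 Z 153.5 118.8 4779 w(mm) 9.0 h 34.75
hole Y 0.2 -8.3 Z 93.5 58.8 4469 w(mm) 8.5 h 34.75
```

View pics/rect.png

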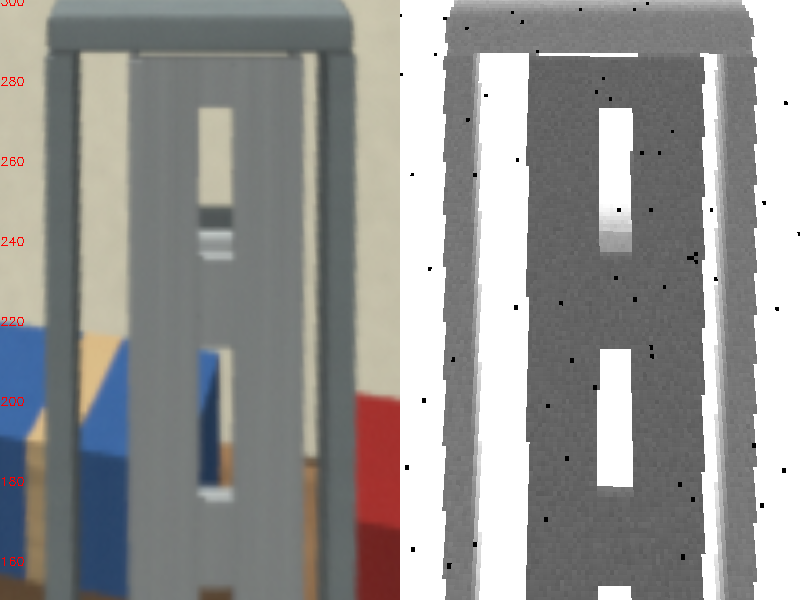

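Strip plane is X=0.649, yaw 13.1°; the topmost slot bottom is at z≈235 mm, 4 mm to the right of the upright's middle. Next I look at the tray and pick.

```bash
python3 - <<'E'
from h import *
p=np.array(current_position())
servo_line([.48,-.09,.42],rate=.2)
ty=np.radians(-26); q=down(ty+np.pi/2)
xt=np.array([np.cos(ty),np.sin(ty),0])
g=np.array([.477,.312,0])
print("ik place",inverse_kinematics([.57,-.18,.3],down(.2288+np.pi/2)))
pos=g+[0,0,.25]-xt*0.03
print(inverse_kinematics(pos,q))
move_ptp(pos,q)
c=capture("wrist"); np.savez("w2.npz",**c); cv2.imwrite("pics/w2.png",c["image"]); print(current_clock(),current_force())
W=cloud(c)
m=(abs(W[...,0]-.485)<.09)&(abs(W[...,1]-.31)<.09)&(W[...,2]>.108)&(W[...,2]<.125)
P=W[m][:,:2]; 
# fit: pose (x,y,yaw) of T-shape by grid/least squares: distance to handle rect / back rect
from scipy.optimize import minimize
def d2rect(a,x0,x1,y0,y1):
    dx=np.maximum(np.maximum(x0-a[:,0],a[:,0]-x1),0); dy=np.maximum(np.maximum(y0-a[:,1],a[:,1]-y1),0); return dx**2+dy**2
def cost(s):
    R=np.array([[np.cos(s[2]),-np.sin(s[2])],[np.sin(s[2]),np.cos(s[2])]]); a=(P-s[:2]/1e3)@R*1000
    d=np.minimum(d2rect(a,-53,51,-5,5),d2rect(a,49,55,-27,27)); return np.mean(np.minimum(d,36))
best=min((minimize(cost,[486+dx,309+dy,ty+dt],method="Nelder-Mead",options=dict(xatol=1e-3,fatol=1e-4,maxiter=2000)) for dx in(-6,6) for dy in(-6,6) for dt in(-.1,.1)),key=lambda r:r.fun)
print(len(P),best.x,np.degrees(best.x[2]),best.fun)
s=best.x;R=np.array([[np.cos(s[2]),-np.sin(s[2])],[np.sin(s[2]),np.cos(s[2])]]); a=(P-s[:2]/1e3)@R*1000
print("handle y pct",np.percentile(a[(a[:,0]<40)&(abs(a[:,1])<12),1],[2,50,98]),"back x",np.percentile(a[abs(a[:,1])>8,0],[2,50,98]),"x range",a[:,0].min(), "ztop",np.median(W[m][:,2]))
E
```

```text
ik place [-4.21402050e-01  2.97536610e-01  1.40794069e+00 -4.44089210e-16
  1.43611535e+00 -2.22099838e+00]
[ 5.01249159e-01  2.70206872e-01  1.57134437e+00 -4.44089210e-16
  1.30004141e+00 -6.15761562e-01]
7.7917 [0.21063198 1.33924692 0.07035756]
1299 [ 4.80426599e+02  3.12445621e+02 -4.39748672e-01] -25.19574295459707 0.45201507782380207
handle y pct [-4.88296072 -0.0883859   4.71503795] back x [48.21038172 49.41371342 52.99951657] x range -55.27711405722727 ztop 0.11423375608270635
```

View pics/w2.png

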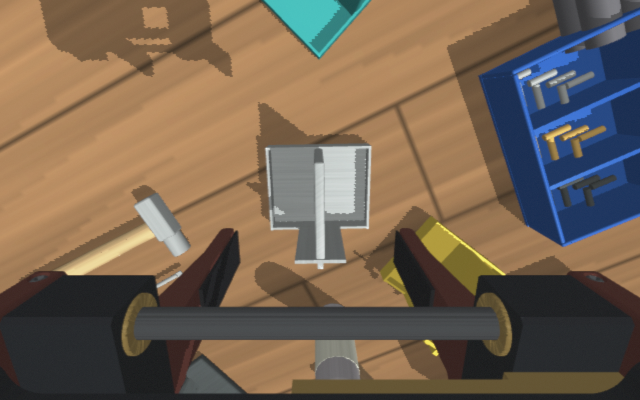

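The crop-like view shows the grey clawed tray at (320,205), its back at (320,260) with claws pointing down the image; nothing is in the fingers' way.

```bash
python3 - <<'E'
from h import *
x,y,t=.4804,.3124,-.4397
q=down(t+np.pi/2); xt=np.array([np.cos(t),np.sin(t),0])
g=np.array([x,y,0])-.020*xt
move_gripper(.06)
servo_line(g+[0,0,.16],q,rate=.2)
print("touch",servo_line(g+[0,0,.078],rate=.1,contact_N=6))
F0=np.array(current_force())
move_gripper(0.0); print("gap",current_finger_gap(),current_position()-g)
servo_line(g+[0,0,.12],rate=.1); F1=np.array(current_force()); print("weight",F1-F0, current_finger_gap())
servo_line(g+[0,0,.31],rate=.2)
yaw=.2288; f=np.array([np.cos(yaw),np.sin(yaw),0]); l=np.array([-f[1],f[0],0])
move_ptp(f*.50-l*.2086+[0,0,.30],down(yaw+np.pi/2))
c=capture("wrist"); np.savez("w3.npz",**c); cv2.imwrite("pics/w3.png",c["image"]); print(current_clock(),current_force(),current_finger_gap())
Rt=Rot.from_quat(current_orientation()).as_matrix(); p=np.array(current_position())
W=(cloud(c)-p)@Rt  # tool frame
z=W[...,2]; m=(z>-.05)&(z<-.025)&(abs(W[...,0])<.035)&(abs(W[...,1])<.09)
P=W[m]*1000; print(len(P),P.min(0),P.max(0),"ztop",np.median(P[:,2]))
for a in range(-40,85,8):
    k=(P[:,1]>a)&(P[:,1]<a+8)
    if k.sum()>3: print(a,k.sum(),"x",np.percentile(P[k,0],[2,50,98]).round(1),"z",np.median(P[k,2]).round(1))
E
```

```text
touch False
gap 0.0097466997164518 [6.42936792e-05 8.92830667e-05 7.80077237e-02]
weight [-1.11379978 -0.27857322 -3.53934404] 0.01005028518070023
14.075 [ 0.27941935 -0.36965361 -3.20714246] 0.009858839857244039
4476 [-17.57339875 -36.28359329 -49.99595379] [ 16.07540204  67.01755598 -25.01069363] ztop -36.318245069508
-40 365 x [-5.4 -0.9  3.9] z -35.1
-32 399 x [-5.7 -0.9  3.8] z -36.3
-24 362 x [-5.3 -0.5  3.9] z -36.3
-16 1655 x [-15.8  -0.9  14.4] z -37.1
-8 377 x [-5.7 -0.5  4.2] z -36.3
0 356 x [-5.6 -0.9  4.2] z -36.4
8 165 x [-5.6 -0.5  4.2] z -36.1
24 42 x [-4.9 -1.   3.5] z -36.5
32 260 x [-5.4 -0.5  4. ] z -36.2
40 265 x [-5.4 -0.5  4. ] z -36.2
48 225 x [-5.5 -0.5  4.1] z -36.1
56 4 x [-5.5 -4.3  3.7] z -34.7
```

View pics/w3.png

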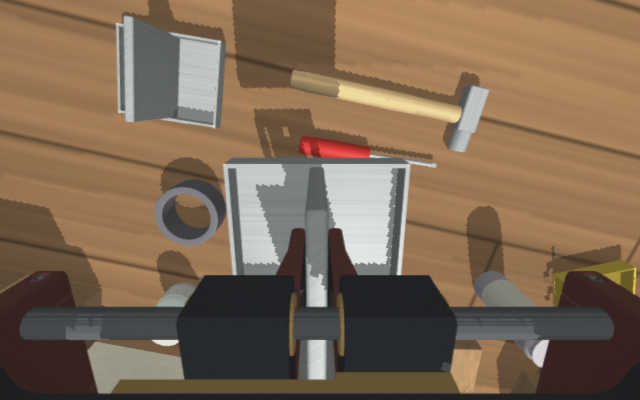

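The tray is held level, the handle is centred in the jaws, and the apparent offset gives a camera bias of −0.75 mm. Now I insert gently.

```bash
cat >> h.py <<'E'
yaw=.2288; f=np.array([np.cos(yaw),np.sin(yaw),0]); l=np.array([-f[1],f[0],0])
def at(X,Y,Z): return f*X+l*Y+np.array([0,0,Z])
def now():
    p=np.array(current_position()); F=np.array(current_force()); M=np.array(current_torque())
    return np.round([p@f*1e3,p@l*1e3,p[2]*1e3,F@f,F@l,F[2],M@f,M@l,M[2]],2)
E
python3 - <<'E'
from h import *
Y=-.2079
servo_line(at(.545,Y,.236),down(yaw+np.pi/2),rate=.1); sleep(.3); print(now())
print(servo_line(at(.580,Y,.236),rate=.02,contact_N=4)); print(now()); sleep(.2); print(now(),current_clock())
E
```

```text
[ 5.4500e+02 -2.0806e+02  2.3654e+02 -1.4700e+00 -5.1000e-01 -3.2500e+00
  3.0000e-02 -5.0000e-02  1.0000e-02]
True
[ 5.7639e+02 -2.0751e+02  2.3493e+02 -2.6000e-01  1.9000e-01 -1.7000e+00
  9.0000e-02 -7.0000e-02 -1.0000e-02]
[ 5.7587e+02 -2.0715e+02  2.3395e+02 -5.4000e-01 -1.1000e-01 -2.5600e+00
  8.0000e-02 -4.0000e-02 -4.0000e-02] 16.9917
```

The claws went in: it stopped at X=576, with the rear face against the strip (a claw on the strip would have stopped it near 560). Now I press down.

```bash
python3 - <<'E'
from h import *
p=now(); Y=p[1]/1e3
print(servo_line(at(.5753,Y,.229),rate=.02,contact_N=6),now())
print(servo_line(at(.5753,Y,.2075),rate=.015,contact_N=17)); print(now()); sleep(.2); print(now(),current_finger_gap(),current_clock())
E
```

```text
False [ 5.7538e+02 -2.0708e+02  2.2879e+02  5.7000e-01 -1.2600e+00 -2.4200e+00
  1.2000e-01 -2.6000e-01  3.0000e-02]
True
[ 5.7487e+02 -2.0729e+02  2.2415e+02 -1.7200e+00  4.3000e-01  4.1500e+00
  8.0000e-02 -2.1000e-01  3.0000e-02]
[ 5.7482e+02 -2.0725e+02  2.2411e+02 -2.1200e+00  2.4000e-01  5.3400e+00
  6.0000e-02 -2.2000e-01  3.0000e-02] 0.009906774454064918 18.2583
```

```bash
python3 - <<'E'
from h import *
Y=now()[1]/1e3
for z in np.arange(.2232,.2085,-.001):
    s=servo_line(at(.5752,Y,z),rate=.008,contact_N=13); n=now(); print(round(z,4),s,n[:6])
    if n[5]>16: break
print(current_finger_gap(),current_clock())
E
```

```text
0.2232 False [ 575.04 -207.36  224.17   -4.      1.8     7.89]
0.2222 False [ 574.96 -207.39  223.94   -5.45    1.36   13.17]
0.2212 False [ 574.94 -207.45  223.72   -7.01    1.49   17.58]
0.009662479312073037 19.075
```

```bash
python3 - <<'E'
from h import *
Y=now()[1]/1e3
servo_line(at(.5752,Y,.2275),rate=.02); sleep(.2); print("free",now())
# fore-aft and sideways play by feel
for d in(-1,1):
    s=servo_line(at(.5752+d*.0035,Y,.2275),rate=.006,contact_N=3); print("x",d,s,now()); servo_line(at(.5752,Y,.2275),rate=.02)
for d in(-1,1):
    s=servo_line(at(.5750,Y+d*.0035,.2275),rate=.006,contact_N=3); print("y",d,s,now()); servo_line(at(.5752,Y,.2275),rate=.02)
print(current_clock())
E
```

```text
free [ 5.7500e+02 -2.0737e+02  2.2703e+02 -4.3000e-01  4.8000e-01 -3.3700e+00
  4.0000e-02 -2.0000e-02 -1.0000e-02]
x -1 True [ 5.7371e+02 -2.0747e+02  2.2746e+02  1.7700e+00  1.8000e-01  1.8000e+00
  4.0000e-02 -6.6000e-01 -4.0000e-02]
x 1 True [ 5.7477e+02 -2.0692e+02  2.2615e+02  7.9000e-01 -1.7000e-01 -2.5300e+00
 -2.0000e-02 -3.6000e-01 -1.0000e-02]
y -1 True [ 5.7459e+02 -2.0904e+02  2.2656e+02  1.1900e+00  3.5000e-01 -9.1000e-01
  1.5000e-01 -5.4000e-01  3.0000e-02]
y 1 True [ 5.7475e+02 -2.0654e+02  2.2667e+02  1.4400e+00 -2.1600e+00 -1.2100e+00
 -2.6000e-01 -4.4000e-01 -9.0000e-02]
22.55
```

Pressing at the grip is 75 mm out from the strip. It tips the tray about the pads and jams the claws before the roller passes. I'll rest the tray on the roller, let go, and press with shut fingers right above its back.

```bash
python3 - <<'E'
from h import *
n=now(); Y=-.2076
print(servo_line(at(.575,Y,.2235),rate=.01,contact_N=4),now())
move_gripper(.05); print(now(),current_finger_gap())
servo_line(at(.575,Y,.34),rate=.12); 
move_gripper(0); servo_line(at(.55,Y,.36),rate=.1)
c=capture("wrist"); cv2.imwrite("pics/w4.png",c["image"]); np.savez("w4.npz",**c)
s=capture("scene"); np.savez("s4.npz",**s); cv2.imwrite("pics/s4.png",cv2.resize(s["image"][150:290,170:330],None,fx=4,fy=4,interpolation=cv2.INTER_CUBIC))
W=cloud(c); X=W@f; Yy=W@l; Z=W[...,2]
m=(abs(Yy-Y)<.006)&(X>.52)&(X<.655)&(Z>.2)&(Z<.3)
for a in np.arange(.52,.655,.01):
    k=m&(X>=a)&(X<a+.01); 
    if k.sum()>3: print(round(a,3),k.sum(),np.percentile(Z[k],[20,50,90]).round(4),np.median(Yy[k]).round(4))
print(current_clock(),now())
E
```

```text
True [ 5.7483e+02 -2.0725e+02  2.2561e+02 -9.3000e-01  4.8000e-01  3.6300e+00
  4.0000e-02 -4.6000e-01 -1.0000e-02]
[ 5.7414e+02 -2.0698e+02  2.2468e+02 -4.0000e-01 -3.0000e-02 -8.3000e-01
  1.0000e-02 -1.2000e-01 -2.0000e-02] 0.050227842833697404
0.53 106 [0.2237 0.2417 0.2591] -0.2077
0.54 163 [0.2445 0.2606 0.2614] -0.2079
0.55 120 [0.2604 0.261  0.2619] -0.2079
0.56 117 [0.2603 0.2611 0.2619] -0.2079
0.57 105 [0.2604 0.2611 0.2621] -0.2079
26.1583 [ 5.4999e+02 -2.0763e+02  3.6011e+02 -1.6000e-01  1.9000e-01 -1.6000e-01
 -2.0000e-02 -1.7000e-01 -4.0000e-02]
```

View pics/s4.png

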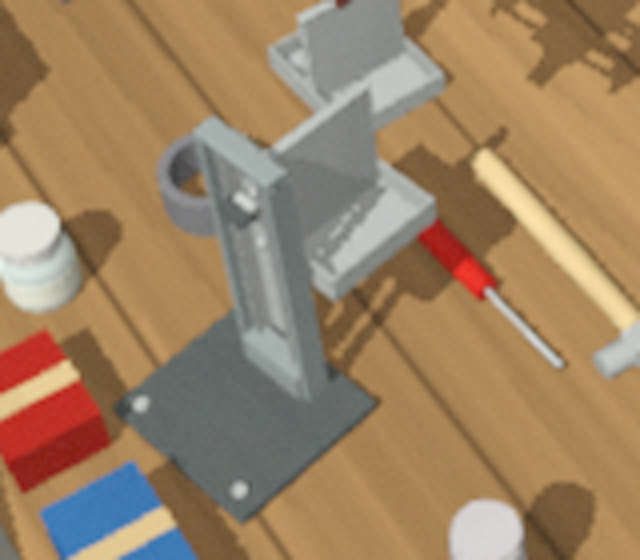

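View pics/w4.png

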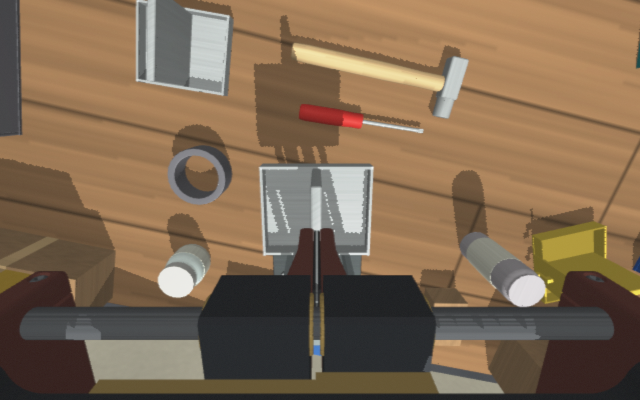

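The tray hangs level on the catch roller, top edge at z=0.261 (about 11 mm above home). Shut fingers now press down above its back.

```bash
python3 - <<'E'
from h import *
Y=-.2076; X=.632
servo_line(at(X,Y,.33),rate=.1); sleep(.3); F0=now()[5]
print(servo_line(at(X,Y,.255),rate=.03,contact_N=3),now(),F0)
z=now()[2]/1e3
while z>.244:
    z-=.0008; servo_line(at(X,Y,z),rate=.008,contact_N=14); n=now(); print(round(z,4),n[:6])
    if n[5]-F0>19: break
print(current_clock())
E
```

```text
True [ 6.3192e+02 -2.0758e+02  2.6317e+02 -4.2000e-01 -3.2000e-01  4.0800e+00
  5.0000e-02 -1.4000e-01 -1.0000e-02] -0.14
0.2624 [ 6.3209e+02 -2.0767e+02  2.6309e+02 -1.5500e+00  2.8000e-01  5.4200e+00]
0.2616 [ 632.14 -207.71  262.77   -2.4     1.38    8.05]
0.2608 [ 632.2  -207.75  262.44   -2.82    0.84    9.76]
0.26 [ 632.25 -207.84  261.87   -3.09    1.58   10.5 ]
0.2592 [ 632.29 -207.84  261.02   -2.96    1.12   11.02]
0.2584 [ 632.3  -207.88  260.02   -2.24    0.64   10.04]
0.2576 [ 6.3227e+02 -2.0785e+02  2.5894e+02 -2.0200e+00 -1.4000e-01  8.7100e+00]
0.2568 [ 6.3227e+02 -2.0786e+02  2.5782e+02 -1.8500e+00  4.8000e-01  7.2900e+00]
0.256 [ 6.3222e+02 -2.0779e+02  2.5653e+02 -2.8000e-01 -0.0000e+00  4.2300e+00]
0.2552 [ 6.3211e+02 -2.0761e+02  2.5480e+02  9.5000e-01  5.0000e-02  1.4400e+00]
0.2544 [ 6.3158e+02 -2.0735e+02  2.5367e+02 -8.0000e-02 -5.1000e-01 -8.6000e-01]
0.2536 [ 6.3186e+02 -2.0754e+02  2.5334e+02 -1.6000e-01 -1.1100e+00 -3.8000e-01]
0.2528 [ 6.3195e+02 -2.0758e+02  2.5271e+02 -2.8000e-01 -2.7000e-01  2.4000e-01]
0.252 [ 6.3197e+02 -2.0756e+02  2.5191e+02 -2.8000e-01 -3.5000e-01  2.2000e-01]
0.2512 [ 6.3197e+02 -2.0759e+02  2.5107e+02  3.2000e-01  1.9000e-01  2.7000e-01]
0.2504 [ 6.3209e+02 -2.0764e+02  2.5065e+02 -2.6000e-01  3.8000e-01  1.6500e+00]
0.2496 [ 6.3224e+02 -2.0771e+02  2.5052e+02 -1.6100e+00  6.2000e-01  5.6400e+00]
0.2488 [ 632.33 -207.77  250.38   -1.81    1.64    9.18]
0.248 [ 632.41 -207.83  250.26   -2.94    1.81   11.44]
0.2472 [ 632.52 -207.85  250.19   -4.45    1.4    15.51]
0.2464 [ 632.61 -207.93  250.08   -4.97    1.28   17.23]
0.2456 [ 632.69 -207.94  249.96   -5.97    1.7    21.44]
34.9333
```

It passed the catch (peak 11 N, then free) and hit the hard stop at 250.5 mm, which is the expected home height. I'll retreat and check.

```bash
python3 - <<'E'
from h import *
Y=-.2076
servo_line(at(.632,Y,.36),rate=.1); servo_line(at(.50,Y,.40),rate=.15); sleep(.3)
c=capture("wrist"); W=cloud(c); X=W@f; Z=W[...,2]; cv2.imwrite("pics/w5.png",c["image"])
m=(abs(W@l-Y)<.005)&(X>.53)&(X<.66)&(Z>.235)&(Z<.27)
print("top z",np.percentile(Z[m],[10,50,90]),X[m].min(),X[m].max(),"slope",np.polyfit(X[m],Z[m],1))
s=capture("scene"); cv2.imwrite("pics/s5.png",cv2.resize(s["image"][130:370,170:490],None,fx=2.4,fy=2.4)); A=np.load("scene0.npz")
Ws=cloud(s);m=(abs(Ws@l-Y)<.03)&(Ws@f>.53)&(Ws@f<.64)&(Ws[...,2]>.24)&(Ws[...,2]<.29); print("scene top",np.median(Ws[m][:,2]),m.sum())
d=cv2.absdiff(s["image"],A["image"]).max(2)>40; n,_,st,ce=cv2.connectedComponentsWithStats(d.astype(np.uint8)); print([(a[4],b.round()) for a,b in zip(st[1:],ce[1:]) if a[4]>40])
print(current_clock(),now())
E
```

```text
top z [0.2398164  0.24771211 0.24892967] 0.5389320092882357 0.6440562722498601 slope [0.04658903 0.22077542]
scene top 0.24907419867150837 130
[(np.int32(5781), array([273.,  49.])), (np.int32(7934), array([366.,  76.])), (np.int32(7849), array([458.,  79.])), (np.int32(1226), array([335., 131.])), (np.int32(45), array([427., 107.])), (np.int32(47), array([405., 166.])), (np.int32(69), array([390., 171.])), (np.int32(1195), array([260., 205.])), (np.int32(188), array([287., 201.])), (np.int32(1712), array([361., 287.]))]
37.6917 [ 5.0021e+02 -2.0758e+02  3.9974e+02 -4.4000e-01 -5.5000e-01  1.8000e-01
  3.0000e-02 -1.3000e-01 -2.0000e-02]
```

View pics/s5.png

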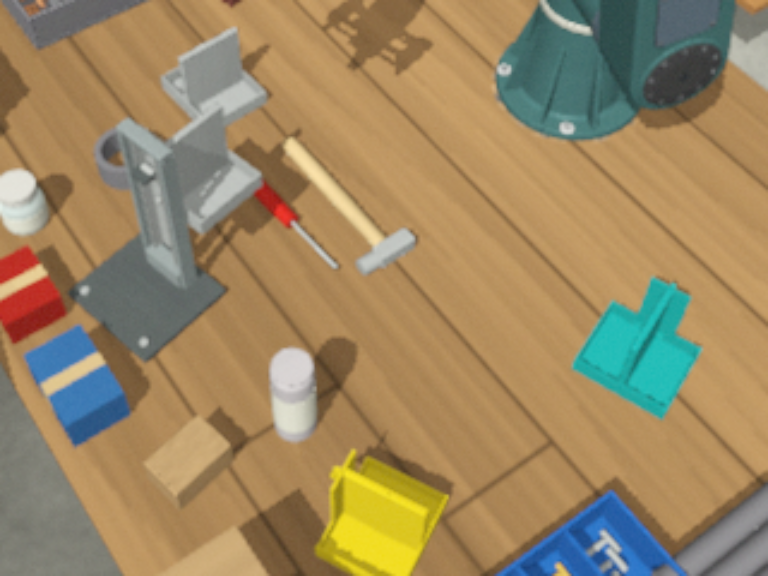

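The tray hangs on the strip at about (210,170) in this crop, and the caddy, tape, hammer, driver and spray can are where they were.

```bash
python3 -c "
from bench import *
print(close_job(), current_clock())"
```

```text
the job is handed in; nothing more can be done
the job is handed in; nothing more can be done
```

The tray is hooked by both claws into the two topmost slots, clicked home and released. I handed the job in at about 38 s on the robot's clock.

- **Order of steps:** pressing from the handle grip jammed. The push there was about 18 N on the force reading (about 21 N with the tray's weight), slightly over the 20 N named as safe at the hand. I rested the tray on the catch roller, let go, and pressed with shut fingers on the plate right above its back. So I let go of the handle before the final press, not after.
- **Click:** the force peaked at 11 N as the roller passed and then dropped to about 0. It met a hard stop at fingertip height 250.5 mm, where home was expected to be 250 mm. The press on that stop reached about 21 N before I backed off.
- **Last checks:** the tray's top edge read 248–249 mm in both cameras, down from 261 mm on the roller. The wrist camera's fit suggested a slight tilt (about 3°), but points at the plate's edge affect that and I did not follow it up. Comparing the scene picture with the first one showed no change at the other stock. The gripper was clear of everything.
- **Not measured:** the catch joint itself (the click is inferred from force and height) and the contact forces of the tray on the strip.

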